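# Close the tall steel canister over the small jar on the buffet counter

### The arm

A 7-joint arm with a two-finger parallel gripper is mounted at the origin on the work surface. World frame = base frame: x ahead of the robot, y to its left, z up, the work surface at z = 0. Lengths are in m, angles in rad, forces in N, time in s.
With the tool pointing down it reaches from about 0.35 to 0.9 m from the base axis. Payload 8.1 kg.
Tool frame: the origin (TCP) lies midway between the tips of the shut fingers; the grasp point (between the pads) lies 19 mm behind it; z points along the fingers, y is the line along which they close (so a half turn about z gives the same grasp; the last joint's range is limited). The gripper opens to 85 mm and grips with 20 to 120 N. Pads are 22 mm wide; open, the fingers measure 114 mm over their backs; the gripper's body (76 mm by 85 mm) begins 54 mm behind the grasp point. The pads swing forward as they close: fully open they stand 13 mm farther back than shut.
Start: joints at [-1.227, 0.434, 0.025, 1.573, -0.012, 1.134, -0.075], TCP at [0.27, 0.564, 0.231] pointing down, gripper open.
Joint ranges: [-2.62, 2.62], [-0.44, 2.09], [-1.27, 1.32], [0.08, 2.57], [-1.32, 4.46], [0.12, 2], [-2.74, 2.74]. Speed limits (rad/s): [2.22, 2.22, 3.01, 3.01, 3.14, 3.14, 3.14].

### API

Orientations are given as a 3x3 rotation matrix whose columns are the frame's x, y, z axes.
In Python, from bench import env, cams, workorder gives the robot as it stands. The module is installed in compiled form; this text tells all that it offers.
- The arm moves only by the tool jog_arm, never from a script. Its argument "deltas" is text: rows parted by semicolons, each of 5 numbers parted by spaces: the shift along the tool's x, y, z in cm, then the turn about the tool's z in degrees, then the closure, from -1 (fully open) to 1 (shut). A call has 1 to 5 rows; each row is the pose to reach, as a shift and turn from the pose commanded when the call began, along the tool's axes at that moment; what a row does not reach only later rows make up. A row lasts 1/8 s, in which the tool goes at most 62.5 mm and 10.7 degrees, less where a joint would pass 70% of its speed; a pose out of reach is approached as far as the arm can. A call with a gripper value outside its range is refused whole. The fingers move at their own pace and stop on an object; "newtons" is the grip in N (left out, the last holds). Time passes only in rows, so rows that repeat a pose let the fingers close. It gives the time, the measured TCP pose, the force, the opening and the grip force at its end, in the units of the state.
- env.read_state(): the state, without advancing time (a new reading comes with each control period).
- cams.capture(name): name is "scene" or "top" or "wrist"; returns (picture, depth): 480x640x3 uint8, red, green, blue; 480x640 float32, m along the optical axis (not along the pixel's ray), 0 where there is no reading.
- cams.camera_params(name): a dict with "K" (3x3 intrinsics, pixels), "xyz" and "orientation" of the camera in the world; the wrist camera has in their place "hand_eye" (4x4, takes a point from camera to tool coordinates, whose origin is the TCP and whose axes are the flange's). Camera axes: x right, y down, z forward; pixel columns grow to the right and rows downward; lengths in m; the calibration is good to about 2 mm. The wrist camera is an equidistant fisheye: a pixel r from the principal point sees the ray r / f radians off the axis. A picture is of the moment at which its call begins: read the wrist's pose just before it. camera_params takes no time and is no camera call.
- workorder.hand_in(): hands the job in; it is judged then, once.
The state is a dict: "clock": time; "joint_positions": joint angles; "joint_velocities": joint speeds; "tau": joint torques, N m; "tcp_pos": TCP position; "tool_rot": TCP orientation; "ft_force": force on the tool from outside, world axes, zero at the start; "ft_torque": the same for the moment, N m; "grip_width": finger opening in m; "grip_force": force on a finger pad.
Only numpy, scipy, OpenCV 4.12 (cv2) and the standard library are available. Lean on these libraries where they do the work, as an engineer would, in place of code of your own. Each camera call takes 0.05 s, during which the arm holds its last target. There are 200 camera calls.

### The job

The small jar stands in the round steel base of its canister. Pick the cover that is tall enough to go over it, lower it over the jar with the slot mouths in its skirt over the base's two pins until it sits fully down on the base, then turn it clockwise (seen from above) by about 50 degrees to lock it, and let go. The jar stays standing inside, and the low cover stays where it is.

Things in the scene. Friction and masses are not known exactly. Their poses are not given: they have to be found in the camera images.
- tall_cover: Tall cover: steel cup, open end down, 92 mm dia, 84 inside, 85 high (80 inside); on top a wooden grip 60 long, 14 thick, 34 tall. 0.2-0.4 kg. Origin: centre of lower edge; z up, x along grip. Under each grip end (+x, -x) the skirt has a slot mouth 40 degrees wide, 23 mm high, that runs on anticlockwise from above to 65 degrees from x, over a 9 mm tongue. Same after a half turn.
- base: Fixed base: 100 mm dia, 10 mm high disc (cover rests on it, its origin 10 mm above this one) with a 76 mm collar, coned above 34 to 56 mm dia at 55 high. Two 8 mm pins along +x and -x, 26 high, to 60 mm from centre. Origin: underside centre, z up. Lower the cover x along base x (either way, within 14 deg); once down it turns easily, clockwise from above only, to a stop at 60 deg.
- jar: Small jar: steel cylinder with wooden lid, 40 mm dia, 60 high, loose, standing upright in the well of the base, its underside 20 mm and its lid 80 mm above the counter. Origin: centre of underside, z up.
- low_cover: Low cover: made like the tall cover, same diameter and wooden grip, but 50 mm high (84 with the grip), too low for the jar. Origin: centre of lower edge, z up, x along grip. Leave alone. The two covers and the base swap places from start to start.
There are look-alikes about, which are no part of the job. There is more than one size of the base; the one meant has the size given above.

How it is judged:
On the way:
1. the tall cover has come down round the jar (horizontal distance between tall_cover and base below 0.02 m and z of tall_cover in the frame of base below 0.045 m), for 0.1 s.
At the end, for the whole second after the job is handed in: The tall cover sits on the base (centred within 10 mm, lower edge at most 4 mm above the disc, tilt under 0.1 rad), turned at least 35 degrees from the pins' line; the jar stands upright in the base (within 20 mm of centre); the low cover is within 30 mm of its start; all at rest (horizontal distance between tall_cover and base below 0.01 m and z of tall_cover in the frame of base below 0.014 m and angle between tall_cover's own z axis and vertical below 0.1 rad and angle between the x axis of tall_cover and the x axis of base, either way round above 0.61 rad and horizontal distance between jar and base below 0.02 m and z of jar in the frame of base below 0.026 m and angle between jar's own z axis and vertical below 0.25 rad and distance of low_cover from where it was at the start of the episode below 0.03 m and linear speed of each of tall_cover, jar below 0.03 m/s); the robot touches nothing.
It fails at once if the low cover is moved more than 30 mm (distance of low_cover from where it was at the start of the episode above 0.03 m).
It also fails if it takes over 37 s, if anything falls off the work surface, if the arm or the gripper's body presses on something with over 40 N, if the wrist force passes 120 N, or if a joint passes its speed limit or range.

## Working session

There is one attempt and no reset: what is moved stays moved. The work goes in short steps, Python scripts to look and compute and a tool call to move; the robot and the scene stay as the last step left them, time stands still between calls to the robot, and variables do not carry over. Pictures are saved under pics/ and viewed, at most 10 in all, crops included, and the job is handed in when it is done.

Besides the shell and the picture viewer there is one more tool, called after "Call:" as name(argument=value, ...), one argument or row to a line, values as JSON. jog_arm: Moves the arm, as the interface text tells. Its arguments: {"type":"object","properties":{"deltas":{"type":"string"},"newtons":{"type":"number"}},"required":["deltas"]}

```bash
mkdir -p pics; python3 - <<'E'
from bench import env,cams
import cv2,numpy as np
s=env.read_state();print(s['clock'],s['tcp_pos'],np.round(s['tool_rot'],3),s['grip_width'])
for n in('top','scene'):
    p,d=cams.capture(n);cv2.imwrite(f'pics/{n}0.png',p[:,:,::-1]);np.save(f'{n}_d.npy',d);np.save(f'{n}_p.npy',p)
    print(n,cams.camera_params(n))
print(cams.camera_params('wrist'))
E
```

```text
0.0 [0.2698631  0.56317461 0.23053065] [[-0.902  0.432 -0.001]
 [ 0.432  0.902 -0.001]
 [-0.    -0.002 -1.   ]] 0.08529944201354825
top {'K': array([[554.36017969,   0.        , 326.30730436],
       [  0.        , 554.36017969, 241.95041537],
       [  0.        ,   0.        ,   1.        ]]), 'xyz': array([ 0.37647268, -0.00592249,  1.00658263]), 'orientation': array([[ 0.02513872, -0.99460941,  0.10059907],
       [-0.99960458, -0.02627733, -0.01000901],
       [ 0.01259853, -0.10030768, -0.9948767 ]])}
scene {'K': array([[443.80356333,   0.        , 316.77456863],
       [  0.        , 443.80356333, 244.14538819],
       [  0.        ,   0.        ,   1.        ]]), 'xyz': array([0.73185023, 0.33867683, 0.58774004]), 'orientation': array([[-0.76744272,  0.49035749, -0.41301477],
       [ 0.64109779,  0.59201144, -0.48838107],
       [ 0.00502815, -0.63958736, -0.76870198]])}
{'K': array([[371.64829954,   0.        , 321.28220836],
       [  0.        , 371.64829954, 241.659664  ],
       [  0.        ,   0.        ,   1.        ]]), 'hand_eye': array([[-1.54413646e-03, -9.63278744e-01, -2.68498932e-01,
         6.85309753e-02],
       [ 9.99998710e-01, -1.60602171e-03,  1.08458799e-05,
         1.35039526e-04],
       [-4.41662719e-04, -2.68498569e-01,  9.63279982e-01,
        -1.41105889e-01],
       [ 0.00000000e+00,  0.00000000e+00,  0.00000000e+00,
         1.00000000e+00]])}
```

View pics/top0.png

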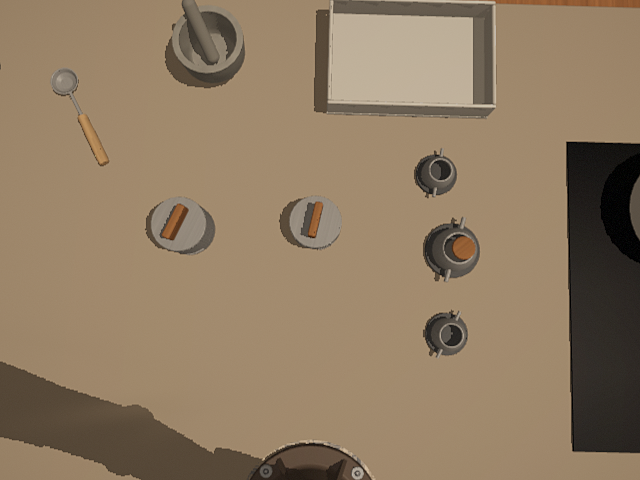

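View pics/scene0.png

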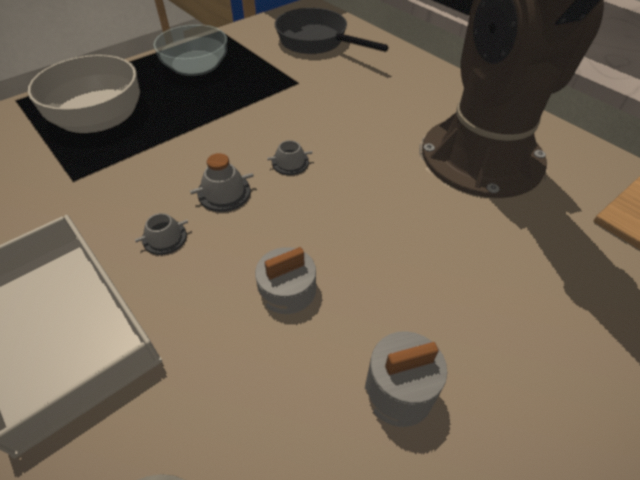

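In the top view, the tall cover is at (178,225): it is nearer the camera, and the scene view shows its high skirt at (405,375). The low cover at (315,222) is its look-alike. The base with the jar is at (452,250), and its look-alikes are the smaller empty bases at (437,174) and (447,333). I'll measure these and check a close crop.

```bash
cat > h.py <<'E'
import numpy as np,cv2
from bench import env,cams
def ray(n,u,v,z):
    c=cams.camera_params(n);d=np.array(c['orientation'])@np.linalg.inv(c['K'])@np.array([u,v,1.]);o=np.array(c['xyz'])
    return o+d*(z-o[2])/d[2]
def cloud(n,d):
    c=cams.camera_params(n);v,u=np.mgrid[:480,:640]
    q=np.stack([u,v,np.ones_like(u)],-1)@np.linalg.inv(c['K']).T*d[...,None]
    return q@np.array(c['orientation']).T+np.array(c['xyz'])
E
python3 - <<'E'
from h import *
p=np.load('top_p.npy');d=np.load('top_d.npy');P=cloud('top',d)
hsv=cv2.cvtColor(p,cv2.COLOR_RGB2HSV)
wood=((hsv[...,1]>150)&(P[...,2]>0.07)).astype(np.uint8)
print('counter z',np.median(P[300:340,250:350,2]))
for nm,(u,v,r) in dict(tall=(178,225,40),low=(315,222,40),jar=(462,248,20)).items():
    m=np.zeros_like(wood);cv2.circle(m,(u,v),r,1,-1);m&=wood
    zt=np.percentile(P[m>0][:,2],80);m&=(abs(P[...,2]-zt)<.008).astype(np.uint8)
    cs=max(cv2.findContours(m,0,2)[0],key=cv2.contourArea)
    pts=np.array([ray('top',a,b,zt)[:2] for a,b in cs[:,0]],np.float32)
    (c,wh,an)=cv2.minAreaRect(pts);bx=cv2.boxPoints((c,wh,an));e=max((bx[1]-bx[0],bx[2]-bx[1]),key=np.linalg.norm)
    print(nm,'ztop',zt,'c',c,'wh',wh,'longaxis deg',np.degrees(np.arctan2(e[1],e[0]))%180)
# skirts tops / base discs
for nm,(u,v,r),zl,zh in (('talltop',(178,225,45),.075,.095),('lowtop',(315,222,45),.042,.06),('basedisc',(452,250,40),.005,.016),('s1',(437,174,30),.004,.016),('s2',(447,333,30),.004,.016)):
    m=np.zeros_like(wood);cv2.circle(m,(u,v),r,1,-1);m=(m>0)&(P[...,2]>zl)&(P[...,2]<zh)
    q=P[m][:,:2].astype(np.float32);c,R=cv2.minEnclosingCircle(q);print(nm,len(q),c,'R',R,'z',np.median(P[m][:,2]))
# pins
m=np.zeros_like(wood);cv2.circle(m,(452,250),40,1,-1)
m=(m>0)&(P[...,2]>.018)&(P[...,2]<.034)
c0=ray('top',452,250,.0)[:2]
print('pins cand',m.sum())
a=p[185:265,140:220,::-1];b=p[210:290,412:492,::-1]
cv2.imwrite('pics/crop1.png',cv2.resize(np.hstack([a,b]),None,fx=5,fy=5,interpolation=cv2.INTER_CUBIC))
E
```

```text
counter z 0.00010486670247711327
tall ztop 0.11967687704148847 c (0.49393340945243835, 0.23234666883945465) wh (0.01448631938546896, 0.05811866745352745) longaxis deg 156.4169
low ztop 0.08524558235541715 c (0.5083152651786804, 0.004842521622776985) wh (0.013117115013301373, 0.05832793563604355) longaxis deg 168.32755
jar ztop 0.08126302719001739 c (0.4667692482471466, -0.24523429572582245) wh (0.03652702271938324, 0.03747059404850006) longaxis deg 135.80048
talltop 1951 (0.49564921855926514, 0.23338384926319122) R 0.04661291092634201 z 0.08485922001144619
lowtop 1853 (0.5100542306900024, 0.004708379041403532) R 0.046249691396951675 z 0.04986778764245903
basedisc 794 (0.47245290875434875, -0.24610085785388947) R 0.06458732485771179 z 0.009854848963129048
s1 702 (0.6055610775947571, -0.21690423786640167) R 0.05265671759843826 z 0.008908522325405899
s2 776 (0.3170773983001709, -0.23839974403381348) R 0.053181152790784836 z 0.00903055088250504
pins cand 304
```

View pics/crop1.png

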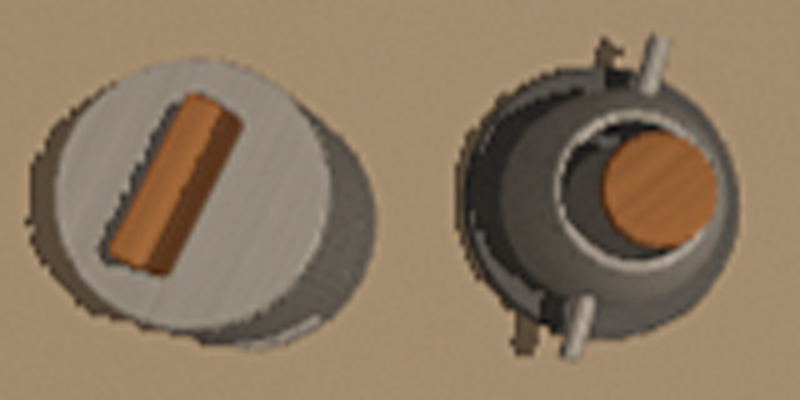

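The crop confirms both choices. The left one has a deep skirt, so it's the tall cover. The right one is the large base with the jar, and its pin tips are at about (463,217) and (446,282) in the full picture. Next I'll work out the base pose and the first move.

```bash
cat >> h.py <<'E'
def go(x,y,z,ang):
    s=env.read_state();R=np.array(s['tool_rot']);t=np.array(s['tcp_pos'])
    a=np.degrees(np.arctan2(R[1,0],R[0,0]))
    turn=(a-ang+90)%180-90
    print('clock',s['clock'],'tcp',t.round(4),'ang',round(a,1),'j',np.round(s['joint_positions'],2),'F',np.round(s['ft_force'],1),'w',s['grip_width'])
    print('delta cm',(R.T@(np.array([x,y,z])-t)*100).round(2),'turn',round(turn,1))
E
python3 - <<'E'
from h import *
a=ray('top',463,217.2,.029);b=ray('top',446.5,282,.029)
print(a,b,(a+b)/2,np.linalg.norm(a-b),np.degrees(np.arctan2(*(a-b)[1::-1])))
a=ray('top',461.6,229,.030);b=ray('top',448.4,269,.030);print(np.degrees(np.arctan2(*(a-b)[1::-1])))
P=cloud('top',np.load('top_d.npy'))
# collar rim top z~.055
m=np.zeros((480,640),np.uint8);cv2.circle(m,(458,248),22,1,-1);m=(m>0)&(abs(P[...,2]-.0545)<.002)
q=P[m][:,:2].astype(np.float32);print('rim',len(q),cv2.minEnclosingCircle(q))
# disc edge circle fit outer: points z .005-.015 within, least squares on outer boundary excluding pins
c0=np.array([.4705,-.2445])
m=np.zeros((480,640),np.uint8);cv2.circle(m,(452,250),38,1,-1);m=(m>0)&(P[...,2]>.008)&(P[...,2]<.0125)
q=P[m][:,:2];r=np.hypot(*(q-c0).T);q=q[(r<.056)];print(len(q),cv2.minEnclosingCircle(q.astype(np.float32)))
go(.4945,.233,.15,156.4);go(.4945,.233,.09,156.4)
E
```

```text
[ 0.52618957 -0.25872739  0.029     ] [ 0.4099207  -0.22956813  0.029     ] [ 0.46805513 -0.24414776  0.029     ] 0.11986957085490384 -14.078925610401999
-18.00093273250468
rim 181 ((0.46899011731147766, -0.24390773475170135), 0.029897108674049377)
586 ((0.4696258306503296, -0.24398282170295715), 0.04997538402676582)
clock 0.1 tcp [0.2699 0.5632 0.2306] ang 154.4 j [-1.23  0.44  0.02  1.57 -0.01  1.13 -0.08] F [ 1.  -0.4 -0.3] w 0.08531300051582678
delta cm [-34.52 -20.06   8.09] turn -2.0
clock 0.1 tcp [0.2699 0.5632 0.2306] ang 154.4 j [-1.23  0.44  0.02  1.57 -0.01  1.13 -0.08] F [ 1.  -0.4 -0.3] w 0.08531300051582678
delta cm [-34.52 -20.05  14.09] turn -2.0
```

Call:
jog_arm(
  deltas="-34.5 -20 5 -2 -1; -34.5 -20 5 -2 -1; -34.5 -20 5 -2 -1; -34.5 -20 5 -2 -1; -34.5 -20 5 -2 -1",
  newtons=60,
)

```text
clock: 0.72
tcp_pos: [0.4455, 0.3056, 0.1921]
tool_rot: [[-0.916, 0.4, -0.0], [0.4, 0.916, -0.0], [0.0, -0.0, -1.0]]
ft_force: [1.1, 1.2, 0.3]
grip_width: 0.0854
grip_force: 0.0
```

```bash
python3 -c "
from h import *
go(.4945,.233,.18,156.4)"
```

```text
clock 0.725 tcp [0.4455 0.3056 0.1921] ang 156.4 j [-0.77  0.33  0.1   1.84 -0.04  0.97  0.5 ] F [1.1 1.2 0.3] w 0.08543338695337042
delta cm [-7.4  -4.69  1.21] turn 0.0
```

Call:
jog_arm(
  deltas="-6 -3.5 1 0 -1; -6 -3.5 1 0 -1; -6 -3.5 1 0 -1; -6 -3.5 1 0 -1",
)

```text
clock: 1.23
tcp_pos: [0.4847, 0.2532, 0.1824]
tool_rot: [[-0.917, 0.398, -0.001], [0.398, 0.917, 0.001], [0.001, 0.0, -1.0]]
ft_force: [0.3, 0.4, -0.2]
grip_width: 0.0852
grip_force: 0.0
```

```bash
python3 - <<'E'
from h import *
go(.4945,.233,.09,156.4)
s=env.read_state();p,d=cams.capture('wrist');c=cams.camera_params('wrist')
hsv=cv2.cvtColor(p,cv2.COLOR_RGB2HSV);m=((hsv[...,1]>150)&(hsv[...,0]<20)).astype(np.uint8)
K=c['K'];H=c['hand_eye'];R=np.array(s['tool_rot']);t=np.array(s['tcp_pos'])
cs=max(cv2.findContours(m,0,2)[0],key=cv2.contourArea)
W=[]
for u,v in cs[:,0]:
    x,y=(u-K[0,2]),(v-K[1,2]);r=np.hypot(x,y);th=r/K[0,0]
    q=np.array([np.sin(th)*x/r,np.sin(th)*y/r,np.cos(th)])
    dw=R@H[:3,:3]@q;o=R@H[:3,3]+t;W.append((o+dw*(.119-o[2])/dw[2])[:2])
r=cv2.minAreaRect(np.array(W,np.float32));b=cv2.boxPoints(r);e=max((b[1]-b[0],b[2]-b[1]),key=np.linalg.norm)
print(r,np.degrees(np.arctan2(e[1],e[0]))%180, cv2.boundingRect(cs))
cv2.imwrite('pics/w1.png',p[:,:,::-1])
E
```

```text
clock 1.225 tcp [0.4847 0.2532 0.1824] ang 156.5 j [-0.67  0.35  0.12  1.84 -0.05  0.95  0.63] F [ 0.3  0.4 -0.2] w 0.08519230250403322
delta cm [-1.71 -1.47  9.24] turn 0.1
((0.48749926686286926, 0.23823194205760956), (0.013454154133796692, 0.05626540258526802), 65.98887634277344) 155.98886 (288, 228, 24, 90)
```

View pics/w1.png

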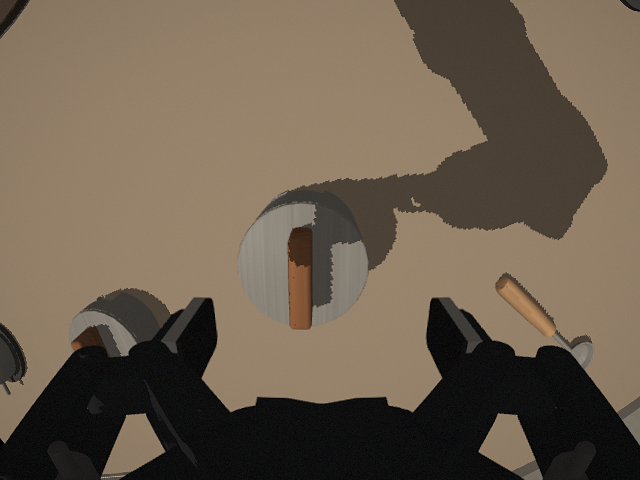

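The wrist view shows the tall cover's grip at (300,278), between the open fingers, with the low cover off to the left at (120,325). The mask cut off the grip's near end, so I'll go closer and measure again once the arm has settled.

Call:
jog_arm(
  deltas="-1.6 -1.4 3 0 -1; -1.6 -1.4 3 0 -1; -1.6 -1.4 3 0 -1",
)

```text
clock: 1.65
tcp_pos: [0.4944, 0.2336, 0.153]
tool_rot: [[-0.917, 0.399, 0.0], [0.399, 0.917, 0.001], [0.0, 0.001, -1.0]]
ft_force: [0.1, 0.4, 0.5]
grip_width: 0.0852
grip_force: 0.0
```

```bash
cat >> h.py <<'E'
def wristgrip(z,save=None):
    s=env.read_state();p,d=cams.capture('wrist');c=cams.camera_params('wrist')
    hsv=cv2.cvtColor(p,cv2.COLOR_RGB2HSV);m=((hsv[...,1]>140)&(hsv[...,0]<20)&(hsv[...,2]>40)).astype(np.uint8)
    K=c['K'];H=c['hand_eye'];R=np.array(s['tool_rot']);t=np.array(s['tcp_pos'])
    cs=max(cv2.findContours(m,0,2)[0],key=cv2.contourArea)
    W=[]
    for u,v in cs[:,0]:
        x,y=(u-K[0,2]),(v-K[1,2]);r=np.hypot(x,y);th=r/K[0,0]
        q=np.array([np.sin(th)*x/r,np.sin(th)*y/r,np.cos(th)])
        dw=R@H[:3,:3]@q;o=R@H[:3,3]+t;W.append((o+dw*(z-o[2])/dw[2])[:2])
    r=cv2.minAreaRect(np.array(W,np.float32));b=cv2.boxPoints(r);e=max((b[1]-b[0],b[2]-b[1]),key=np.linalg.norm)
    print('v',np.abs(s['joint_velocities']).max(),r,np.degrees(np.arctan2(e[1],e[0]))%180, cv2.boundingRect(cs))
    if save: cv2.imwrite(save,p[:,:,::-1])
E
python3 - <<'E'
from h import *
wristgrip(.119,'pics/w2.png')
go(.4945,.233,.09,156.4)
E
```

```text
v 0.010269886790576045 ((0.4914090037345886, 0.23601996898651123), (0.013029824942350388, 0.06251522898674011), 65.90287017822266) 155.90288 (310, 211, 27, 117)
clock 1.7 tcp [0.4947 0.2338 0.1533] ang 156.5 j [-0.63  0.39  0.12  1.87 -0.06  0.89  0.68] F [ 0.5  0.5 -0.1] w 0.08528342706076236
delta cm [-0.02 -0.09  6.33] turn 0.1
```

View pics/w2.png

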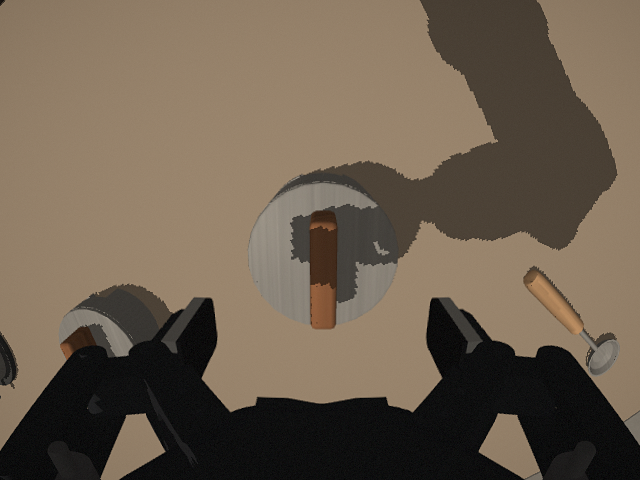

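The wrist view has the grip centred between the fingers, running from (322,211) to (322,328). I'll go down and close.

Call:
jog_arm(
  deltas="0 0 4 0 -1; 0 0 6.2 0 -1; 0 0 6.2 0 -1; 0 0 6.2 0 1; 0 0 6.2 0 1",
  newtons=70,
)

```text
clock: 2.33
tcp_pos: [0.4956, 0.2328, 0.0918]
tool_rot: [[-0.916, 0.4, 0.002], [0.4, 0.916, 0.001], [-0.001, 0.002, -1.0]]
ft_force: [0.2, 0.5, -0.2]
grip_width: 0.0518
grip_force: 0.0
```

Call:
jog_arm(
  deltas="0 0 0 0 1; 0 0 0 0 1; 0 0 0 0 1; 0 0 0 0 1; 0 0 0 0 1",
)

```text
clock: 2.95
tcp_pos: [0.495, 0.2324, 0.0907]
tool_rot: [[-0.916, 0.4, 0.0], [0.4, 0.916, 0.0], [-0.0, 0.001, -1.0]]
ft_force: [0.8, 1.1, 2.9]
grip_width: 0.0128
grip_force: 70.3
```

Gripped, with an opening of about 13 mm. Lift 12 cm.

Call:
jog_arm(
  deltas="0 0 -4 0 1; 0 0 -8 0 1; 0 0 -12 0 1; 0 0 -12 0 1; 0 0 -12 0 1",
)

```text
clock: 3.58
tcp_pos: [0.4941, 0.2317, 0.2094]
tool_rot: [[-0.916, 0.4, -0.001], [0.4, 0.916, -0.001], [0.001, -0.001, -1.0]]
ft_force: [-1.1, 0.4, -2.5]
grip_width: 0.0126
grip_force: 69.7
```

```bash
python3 - <<'E'
from h import *
go(.4695,-.244,.21,165.7)
p,d=cams.capture('top');P=cloud('top',d)
m=np.zeros((480,640),np.uint8);cv2.circle(m,(178,225),90,1,-1)
q=P[(m>0)&(P[...,2]>.17)&(P[...,2]<.235)];print(len(q),np.median(q,axis=0))
h=P[m>0][:,2];print(np.histogram(h,bins=np.arange(0,.3,.02)))
cv2.imwrite('pics/t2.png',p[:,:,::-1])
E
```

```text
clock 3.575 tcp [0.4941 0.2317 0.2094] ang 156.4 j [-0.64  0.33  0.13  1.8  -0.05  1.02  0.67] F [-1.1  0.4 -2.5] w 0.012589597493035943
delta cm [-1.680e+01 -4.458e+01 -1.000e-02] turn -9.3
1782 [0.47547292 0.21498392 0.20346619]
(array([8624,    0,    0,    0,    0,   14,  159,  165,  181,  219, 1379,
        218,   13,   64]), array([0.  , 0.02, 0.04, 0.06, 0.08, 0.1 , 0.12, 0.14, 0.16, 0.18, 0.2 ,
       0.22, 0.24, 0.26, 0.28]))
```

View pics/t2.png

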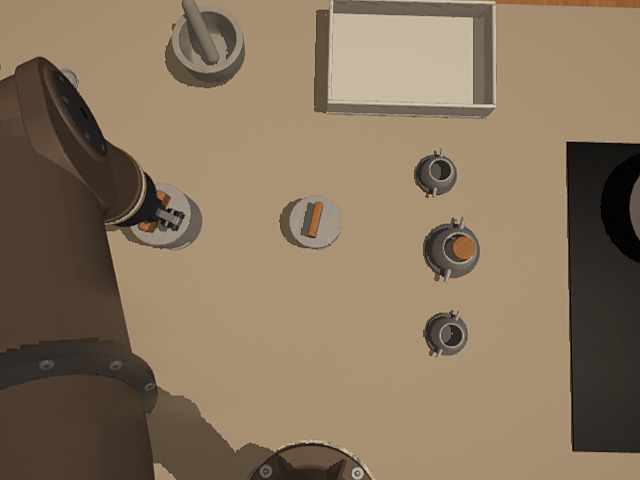

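The cover is held, with its top at z = 0.203 and its lower edge at about 0.118. That clears the low cover (0.084) and the jar (0.080). Now move across.

Call:
jog_arm(
  deltas="-1.5 -4 0 -1 1; -3.4 -9 0 -2 1; -5.3 -14 0 -3 1; -7.2 -19 0 -4 1; -9 -24 0 -5 1",
)

```text
clock: 4.25
tcp_pos: [0.48, -0.0255, 0.2091]
tool_rot: [[-0.948, 0.318, -0.002], [0.318, 0.948, -0.0], [0.002, -0.001, -1.0]]
ft_force: [0.9, -0.2, -2.7]
grip_width: 0.0127
grip_force: 69.6
```

```bash
python3 -c "
from h import *
go(.4695,-.244,.21,165.7)"
```

```text
clock 4.25 tcp [ 0.48   -0.0255  0.2091] ang 161.4 j [-0.25  0.22  0.23  1.96 -0.06  0.97  1.26] F [ 0.9 -0.2 -2.7] w 0.012680361912556271
delta cm [ -5.96 -21.04  -0.08] turn -4.3
```

Call:
jog_arm(
  deltas="-1.5 -5 0 -1 1; -3 -10 0 -2 1; -4 -14 0 -3 1; -5 -17.5 0 -4.3 1; -5 -17.5 0 -4.3 1",
)

```text
clock: 4.88
tcp_pos: [0.4711, -0.2088, 0.2091]
tool_rot: [[-0.968, 0.252, -0.003], [0.252, 0.968, -0.001], [0.002, -0.002, -1.0]]
ft_force: [0.5, 0.4, -2.7]
grip_width: 0.0127
grip_force: 69.5
```

Call:
jog_arm(
  deltas="0 0 0 0 1; 0 0 0 0 1",
)

```text
clock: 5.12
tcp_pos: [0.4727, -0.2042, 0.2098]
tool_rot: [[-0.969, 0.245, -0.001], [0.245, 0.969, 0.001], [0.001, 0.001, -1.0]]
ft_force: [-0.2, 0.5, -1.2]
grip_width: 0.0127
grip_force: 69.5
```

```bash
python3 -c "
from h import *
go(.4695,-.244,.21,165.7)"
```

```text
clock 5.125 tcp [ 0.4727 -0.2042  0.2098] ang 165.8 j [ 0.05  0.28  0.32  1.89 -0.1   0.99  1.74] F [-0.2  0.5 -1.2] w 0.012656607252097453
delta cm [-0.67 -3.94 -0.02] turn 0.1
```

Call:
jog_arm(
  deltas="-0.6 -3.9 0 0 1; -0.6 -3.9 0 0 1; -0.6 -3.9 0 0 1",
)

```text
clock: 5.5
tcp_pos: [0.4691, -0.2439, 0.2102]
tool_rot: [[-0.969, 0.246, -0.0], [0.246, 0.969, 0.001], [0.0, 0.001, -1.0]]
ft_force: [-0.1, -0.5, -2.9]
grip_width: 0.013
grip_force: 69.5
```

```bash
python3 - <<'E'
from h import *
go(.4695,-.244,.21,165.7)
for n in('scene','top'):
    p,d=cams.capture(n);P=cloud(n,d);np.save(n+'_d2.npy',d);np.save(n+'_p2.npy',p)
    if n=='scene':a=p
    print(n)
    r=np.hypot(P[...,0]-.47,P[...,1]+.244)<.07
    for lo,hi in((.115,.125),(.195,.21),(.125,.195),(.2,.207)):
        q=P[r&(P[...,2]>lo)&(P[...,2]<hi)]
        if len(q)>20:
            c,R=cv2.minEnclosingCircle(q[:,:2].astype(np.float32))
            A=np.c_[2*q[:,:2],np.ones(len(q))];s=np.linalg.lstsq(A,(q[:,:2]**2).sum(1),rcond=None)[0]
            print(lo,hi,len(q),q.min(0).round(3),q.max(0).round(3),'enc',c,R,'fit',s[:2],np.sqrt(s[2]+s[:2]@s[:2]))
b=np.hstack([a[80:280,120:320],p[150:350,350:550]])[:,:,::-1]
cv2.imwrite('pics/c3.png',cv2.resize(b,None,fx=2,fy=2))
E
```

```text
clock 5.5 tcp [ 0.4691 -0.2439  0.2102] ang 165.7 j [ 0.12  0.3   0.33  1.86 -0.12  1.    1.82] F [-0.1 -0.5 -2.9] w 0.012971722696575688
delta cm [-0.04 -0.    0.02] turn 0.0
scene
0.115 0.125 150 [ 0.437 -0.27   0.119] [ 0.517 -0.195  0.125] enc (0.47382599115371704, -0.23900702595710754) 0.04610264301300049 fit [ 0.47106712 -0.24207898] 0.0452586086576811
0.195 0.21 1281 [ 0.427 -0.287  0.195] [ 0.517 -0.195  0.21 ] enc (0.4727335572242737, -0.24204330146312714) 0.04714721068739891 fit [ 0.47441159 -0.23640649] 0.03359744943907439
0.125 0.195 2004 [ 0.429 -0.258  0.125] [ 0.518 -0.194  0.195] enc (0.4725761413574219, -0.23905646800994873) 0.046124186366796494 fit [ 0.47101586 -0.24262988] 0.045615336734220135
0.2 0.207 1063 [ 0.427 -0.287  0.2  ] [ 0.517 -0.196  0.207] enc (0.4724295139312744, -0.2423819601535797) 0.04691736772656441 fit [ 0.4734882  -0.23868621] 0.03379517079597024
top
0.115 0.125 28 [ 0.424 -0.248  0.117] [ 0.502 -0.197  0.125] enc (0.4629179835319519, -0.22925329208374023) 0.043395716696977615 fit [ 0.46904553 -0.24249727] 0.04563149648548494
0.195 0.21 1259 [ 0.423 -0.281  0.195] [ 0.514 -0.197  0.209] enc (0.4687076508998871, -0.24245254695415497) 0.046009063720703125 fit [ 0.46829375 -0.24131429] 0.036172542013049216
0.125 0.195 587 [ 0.423 -0.251  0.125] [ 0.507 -0.196  0.195] enc (0.4653174579143524, -0.2336108535528183) 0.0449899286031723 fit [ 0.46913185 -0.24302429] 0.04592285692881117
0.2 0.207 1116 [ 0.424 -0.281  0.2  ] [ 0.514 -0.197  0.207] enc (0.4687303602695465, -0.24248948693275452) 0.04599481821060181 fit [ 0.46863957 -0.24206413] 0.036311715072127965
```

View pics/c3.png

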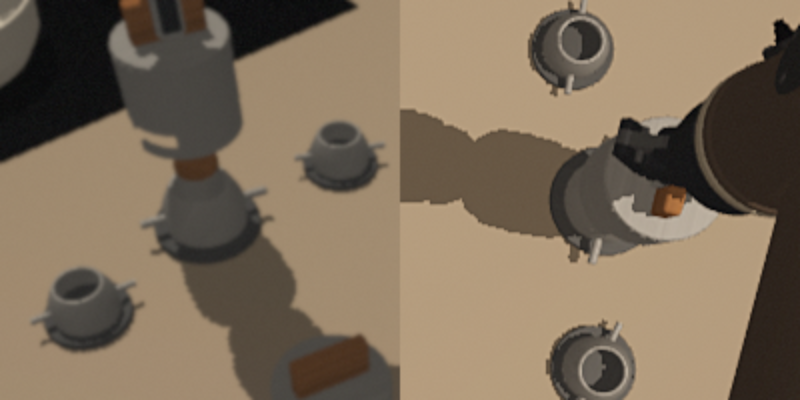

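In the scene view the cover hangs over the jar, slot gap in line with the pin. The top view fit puts the cover at (0.469,-0.243) and the base at (0.469,-0.244), about 1 mm apart. Lower it.

Call:
jog_arm(
  deltas="0 -0.1 2.5 0 1; 0 -0.1 5 0 1; 0 -0.1 7 0 1; 0 -0.1 8 0 1; 0 -0.1 8 0 1",
)

```text
clock: 6.22
tcp_pos: [0.4686, -0.2452, 0.1302]
tool_rot: [[-0.969, 0.246, -0.001], [0.246, 0.969, 0.001], [0.001, 0.0, -1.0]]
ft_force: [-0.0, 0.7, -1.4]
grip_width: 0.0129
grip_force: 69.5
```

Call:
jog_arm(
  deltas="0 0 1 0 1; 0 0 2 0 1; 0 0 2.5 0 1; 0 0 2.5 0 1",
)

```text
clock: 6.72
tcp_pos: [0.4684, -0.2458, 0.105]
tool_rot: [[-0.969, 0.247, -0.001], [0.247, 0.969, 0.0], [0.001, 0.0, -1.0]]
ft_force: [-0.9, 0.0, -2.0]
grip_width: 0.0125
grip_force: 69.5
```

Call:
jog_arm(
  deltas="0 0 0.2 0 1; 0 0 0.35 0 1; 0 0 0.4 0 1; 0 0 0.4 0 1",
)

```text
clock: 7.22
tcp_pos: [0.4687, -0.2459, 0.1015]
tool_rot: [[-0.969, 0.247, 0.0], [0.247, 0.969, -0.0], [-0.0, 0.0, -1.0]]
ft_force: [0.2, -0.5, -2.0]
grip_width: 0.0124
grip_force: 69.5
```

Call:
jog_arm(
  deltas="0 0 0.1 0 1; 0 0 0.15 0 1; 0 0 0.15 0 1",
)

```text
clock: 7.6
tcp_pos: [0.469, -0.2457, 0.1006]
tool_rot: [[-0.969, 0.247, 0.001], [0.247, 0.969, 0.0], [-0.001, 0.0, -1.0]]
ft_force: [-1.6, 2.6, 6.5]
grip_width: 0.0132
grip_force: 70.8
```

It's seated: there's contact at the expected height. Now turn clockwise (+ about the tool's z).

Call:
jog_arm(
  deltas="0 0 0 4 1; 0 0 0 9 1; 0 0 0 14 1; 0 0 0 19 1; 0 0 0 24 1",
)

```text
clock: 8.22
tcp_pos: [0.4694, -0.247, 0.1006]
tool_rot: [[-0.783, 0.622, 0.002], [0.622, 0.783, -0.002], [-0.003, -0.0, -1.0]]
ft_force: [0.3, -2.1, 2.0]
grip_width: 0.0128
grip_force: 70.1
```

Call:
jog_arm(
  deltas="0 0 0 6 1; 0 0 0 12 1; 0 0 0 18 1; 0 0 0 24 1; 0 0 0 26 1",
)

```text
clock: 8.85
tcp_pos: [0.469, -0.2471, 0.1005]
tool_rot: [[-0.432, 0.902, 0.001], [0.902, 0.432, -0.002], [-0.002, 0.0, -1.0]]
ft_force: [-1.9, -3.9, 5.4]
grip_width: 0.0125
grip_force: 70.6
```

Call:
jog_arm(
  deltas="0 0 0 0 1; 0 0 0 0 1",
)

```text
clock: 9.1
tcp_pos: [0.4691, -0.2468, 0.1005]
tool_rot: [[-0.435, 0.901, 0.001], [0.901, 0.435, -0.001], [-0.002, 0.001, -1.0]]
ft_force: [-0.3, -3.5, 4.5]
grip_width: 0.013
grip_force: 70.7
```

The tool turned from 165.7° to 115.8°, which is 50°. Open up and retreat.

Call:
jog_arm(
  deltas="0 0 0 0 -1; 0 0 0 0 -1; 0 0 0 0 -1; 0 0 0 0 -1; 0 0 0 0 -1",
)

```text
clock: 9.72
tcp_pos: [0.4687, -0.2458, 0.0999]
tool_rot: [[-0.434, 0.901, -0.0], [0.901, 0.434, 0.0], [0.0, -0.0, -1.0]]
ft_force: [-0.4, -1.0, 0.9]
grip_width: 0.0853
grip_force: 0.0
```

Call:
jog_arm(
  deltas="0 0 -4 0 -1; 0 0 -9 0 -1; 0 0 -15 0 -1; 0 0 -15 0 -1; 0 0 -15 0 -1",
)

```text
clock: 10.35
tcp_pos: [0.4685, -0.2455, 0.2497]
tool_rot: [[-0.434, 0.901, 0.0], [0.901, 0.434, 0.001], [0.0, 0.0, -1.0]]
ft_force: [-0.7, 0.3, -1.0]
grip_width: 0.0858
grip_force: 0.0
```

```bash
python3 - <<'E'
from h import *
go(.4695,-.244,.25,165.7)
p,d=cams.capture('scene');P=cloud('scene',d)
r=np.hypot(P[...,0]-.47,P[...,1]+.244)<.06
for lo,hi in((.09,.1),(.03,.09),(.115,.15)):
    q=P[r&(P[...,2]>lo)&(P[...,2]<hi)]
    if len(q)>20:
        A=np.c_[2*q[:,:2],np.ones(len(q))];s=np.linalg.lstsq(A,(q[:,:2]**2).sum(1),rcond=None)[0]
        print(lo,hi,len(q),np.median(q,axis=0).round(4),'enc',cv2.minEnclosingCircle(q[:,:2].astype(np.float32)),'fit',s[:2])
hsv=cv2.cvtColor(p,cv2.COLOR_RGB2HSV)
q=P[r&(hsv[...,1]>140)&(P[...,2]>.122)&(P[...,2]<.135)]
print('grip',len(q),q.max(0),cv2.minAreaRect(q[:,:2].astype(np.float32)) if len(q)>5 else '')
cv2.imwrite('pics/c4.png',cv2.resize(p[100:400,120:420,::-1],None,fx=2,fy=2))
E
```

```text
clock 10.35 tcp [ 0.4685 -0.2455  0.2497] ang 115.7 j [-0.11  0.29  0.64  1.82 -0.19  1.1   1.04] F [-0.7  0.3 -1. ] w 0.0857816863410375
delta cm [ 0.09  0.15 -0.03] turn -50.0
0.09 0.1 1012 [ 0.4843 -0.2314  0.0943] enc ((0.4715595245361328, -0.2455357313156128), 0.047372907400131226) fit [ 0.47180026 -0.24281424]
0.03 0.09 1320 [ 0.4909 -0.2081  0.0619] enc ((0.46902695298194885, -0.2420010268688202), 0.05479837581515312) fit [ 0.47112721 -0.24651253]
0.115 0.15 354 [ 0.4733 -0.2405  0.1263] enc ((0.47240638732910156, -0.24491524696350098), 0.03065120428800583) fit [ 0.46863469 -0.2449019 ]
grip 206 [ 0.48751655 -0.21620345  0.13037035] ((0.47264325618743896, -0.24323120713233948), (0.014700393192470074, 0.05664864555001259), 28.238609313964844)
```

View pics/c4.png

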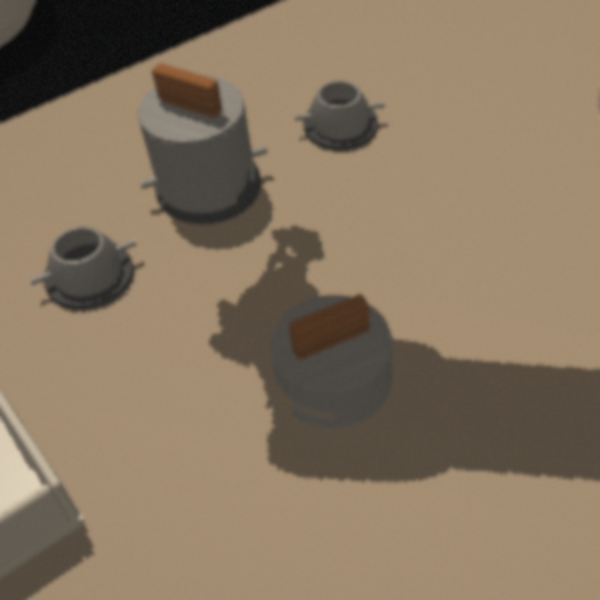

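The cover sits fully down on the base, with its top at z = 0.094–0.095. Its grip at (187,90) in the crop is turned about 50° from the pins, the low cover at (330,355) hasn't moved, and the gripper is clear.

```bash
python3 -c "
from bench import workorder
print(workorder.hand_in())"
```

```text
the job is handed in; nothing more can be done
None
```

The tall cover is over the jar, down on the base and turned about 50° clockwise to lock, with the gripper clear; I handed the job in at about 10 s but got no verdict back, and the jar can't be seen under the cover.

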